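# Load the casting moulds with glass billets

### The job

Load the casting moulds: put each of the four coloured glass billets into the plaster mould whose hollow has the same shape and colour, lying flat on the floor of the hollow. Lower each one in rather than dropping it, and leave the little white cone and the brass pot standing where they are.

Things in the scene. Friction and masses are not known exactly. Their poses are not given: they have to be found in the camera images.
- billet_round_centre (a point): Solid loose glass billet, 32 mm high, standing on the bench (height z = 0); the point is its centre, 16 mm above its underside; z up. Cobalt blue disc, 46 mm in diameter, about 0.13 kg.
- billet_square_centre (a point): Solid loose glass billet, 32 mm high, standing on the bench (height z = 0); the point is its centre, 16 mm above its underside; z up. Amber (orange-yellow) square block, 44 x 44 mm, sides along its x and y, about 0.16 kg.
- billet_hex_centre (a point): Solid loose glass billet, 32 mm high, standing on the bench (height z = 0); the point is its centre, 16 mm above its underside; z up. Dark red regular hexagon, 44 mm across flats (51 mm across corners), about 0.13 kg; its x axis is square to one pair of flats.
- billet_bar_centre (a point): Solid loose glass billet, 32 mm high, standing on the bench (height z = 0); the point is its centre, 16 mm above its underside; z up. Green bar, 80 mm along its x and 30 mm along its y, about 0.19 kg.
- mould_round_floor (a point): Off-white plaster casting mould, fixed to the bench, 20 mm high, with an open hollow 7 mm deep whose flat floor lies 13 mm above the bench and is tinted blue. The point is the centre of the hollow's floor; z up. Round hollow 64 mm in diameter in a 100 x 100 mm block.
- mould_square_floor (a point): Off-white plaster casting mould, fixed to the bench, 20 mm high, with an open hollow 7 mm deep whose flat floor lies 13 mm above the bench and is tinted amber. The point is the centre of the hollow's floor; z up. Square hollow 62 x 62 mm, sides along its x and y, in a 100 x 100 mm block.
- mould_hex_floor (a point): Off-white plaster casting mould, fixed to the bench, 20 mm high, with an open hollow 7 mm deep whose flat floor lies 13 mm above the bench and is tinted red. The point is the centre of the hollow's floor; z up. Hexagonal hollow, 62 mm across flats, its x axis square to one pair of flats, in a hexagonal block 100 mm across flats.
- mould_bar_floor (a point): Off-white plaster casting mould, fixed to the bench, 20 mm high, with an open hollow 7 mm deep whose flat floor lies 13 mm above the bench and is tinted green. The point is the centre of the hollow's floor; z up. Oblong hollow, 98 mm along its x and 48 mm along its y, in a 130 x 80 mm block. The bar fits only if roughly lined up with it (within about 0.2 rad).
- ring_cone: Small loose white ceramic cone, a bystander among the work: 28 mm across its foot, 47 mm high. Origin at the centre of its underside, z up.
- brass_pot: Small loose empty brass pot, a bystander among the work: 32 mm across, 34 mm high. Origin at the centre of its underside, z up.
Things that resemble listed ones, but are neither listed nor needed, are in the scene too. Leave any green or turquoise look-alike of the part that bears billet_round_centre alone.

How it is judged:
By the outcome, as a careful person would: the job done as asked, in the order asked, and still so for the second after the job is handed in, with the robot touching nothing.
It also fails if it takes over 109 s, if anything falls off the work surface, if the arm or the gripper's body presses on something with over 40 N, if the wrist force passes 120 N, or if a joint passes its speed limit or range.

### The arm

A 7-joint arm with a two-finger parallel gripper is mounted at the origin on the work surface. World frame = base frame: x ahead of the robot, y to its left, z up, the work surface at z = 0. Lengths are in mm, angles in rad, forces in N, time in s.
With the tool pointing down it reaches from about 350 to 900 mm from the base axis. Payload 7.2 kg.
Tool frame: the origin (TCP) lies at the very end of the fingers, on their centre line; the grasp point (between the pads) lies 19 mm behind it; x points along the fingers, y is the direction in which the jaws open and shut, and the axes are right-handed (so a half turn about x gives the same grasp; the last joint's range is limited). The gripper opens to 88 mm and grips with 3 to 60 N. Pads are 20 mm wide; open, the fingers measure 115 mm over their backs; the gripper's body (75 mm by 178 mm) begins 61 mm behind the grasp point.
Start: joints at [-1.213, 0.411, -0.013, 1.596, 0.006, 1.134, -0.082], TCP at [258.165, 569.192, 222.653] pointing down, gripper open.
Joint ranges: [-2.95, 2.95], [-0.29, 1.99], [-1.47, 1.44], [0.14, 2.54], [-1.03, 4.17], [0.13, 1.85], [-2.86, 2.86]. Speed limits (rad/s): [2.39, 2.39, 3.01, 3.01, 3.14, 3.14, 3.14].

### API

Orientations are given as [roll, pitch, yaw] about the fixed x, y, z axes, in that order (R = Rz(yaw) Ry(pitch) Rx(roll)).
In Python, from rig import ctrl gives the robot as it stands. Calls block until the motion is done:
- ctrl.move_to(position, orientation): joint-space move of the TCP to a pose.
- ctrl.servo_line(position, frame=None, rate=150): straight line of the TCP; frame=None keeps the orientation; rate is the mean speed in mm/s.
- ctrl.goto_joints(angles): joint-space move.
- ctrl.command_gripper(opening, newtons=None): finger opening in mm; newtons is the grip in N (None keeps the last); returns when the fingers have stopped.
- ctrl.hold(seconds).
- ctrl.ik(position, orientation): joint angles nearest the present ones, or None.
- ctrl.get_obs(): the state.
- ctrl.camera(name): name is "scene" or "top" or "wrist"; returns a dict with "pixels" (480x640x3 uint8, red, green, blue), "K" (3x3 intrinsics, pixels), "extrinsics" (4x4, takes a point from world to camera coordinates); the wrist camera has in their place "mount" (4x4, takes a point from camera to tool coordinates, whose origin is the TCP and whose axes are the tool frame's). Camera axes: x right, y down, z forward; pixel columns grow to the right and rows downward; lengths in mm; the calibration is good to about 2 mm. A picture is of the moment at which its call begins: read the wrist's pose just before it. There is no depth.
A pose or a line that the arm cannot do raises ctrl.MotionError and nothing moves.
- ctrl.hand_in(): hands the job in, once; it reports no verdict.
The state is a dict: "clock": time; "q": joint angles; "joint_vel": joint speeds; "joint_torque": joint torques, N m; "position": TCP position; "ee_rot": TCP orientation; "wrist_force": force on the tool from outside, world axes, zero at the start; "wrist_torque": the same for the moment, N m; "grip_width": finger opening in mm.
Only numpy, scipy, OpenCV 4.12 (cv2) and the standard library are available. Lean on these libraries where they do the work, as an engineer would, in place of code of your own. Each camera call takes 0.05 s, during which the arm holds its last target.

## Working session

There is one attempt and no reset: what is moved stays moved. The work goes in short steps, each a Python script; the robot and the scene stay as the last script left them, time stands still between calls to the robot, and variables do not carry over. Pictures are saved under pics/ and viewed, and the job is handed in when it is done.

```bash
ls; mkdir -p pics; python3 - <<'E'
from rig import ctrl
import cv2,numpy as np
np.set_printoptions(precision=3,suppress=True)
for n in ("scene","top","wrist"):
    c=ctrl.camera(n); cv2.imwrite(f"pics/{n}0.png",c["pixels"][:,:,::-1])
    print(n,c["K"],c.get("extrinsics",c.get("mount")))
print(ctrl.get_obs())
E
```

```text
pics
scene [[560.801   0.    307.393]
 [  0.    560.801 237.197]
 [  0.      0.      1.   ]] [[   0.298    0.954   -0.009 -112.307]
 [   0.687   -0.221   -0.692 -346.336]
 [  -0.662    0.2     -0.722 1526.37 ]
 [   0.       0.       0.       1.   ]]
top [[435.516   0.    324.824]
 [  0.    435.516 248.679]
 [  0.      0.      1.   ]] [[   0.027   -0.999   -0.017  -45.172]
 [  -0.996   -0.026   -0.091  528.811]
 [   0.091    0.02    -0.996 1156.643]
 [   0.       0.       0.       1.   ]]
wrist [[357.244   0.    319.247]
 [  0.    357.244 233.628]
 [  0.      0.      1.   ]] [[  -0.      -0.286    0.958 -162.498]
 [   1.      -0.       0.      -1.782]
 [   0.       0.958    0.286  -78.743]
 [   0.       0.       0.       1.   ]]
{'clock': 0.15, 'q': array([-1.213,  0.412, -0.013,  1.597,  0.006,  1.134, -0.082]), 'joint_vel': array([-0.   , -0.002,  0.001, -0.002,  0.002,  0.001, -0.001]), 'joint_torque': array([  0.002, -58.834,   0.642, -29.129,  -0.054,   0.016,   0.   ]), 'position': array([258.026, 568.833, 221.994]), 'ee_rot': array([-1.492,  1.57 , -1.918]), 'wrist_force': array([ 0.598, -0.336, -0.061]), 'wrist_torque': array([ 0.002,  0.01 , -0.05 ]), 'grip_width': 87.78015612283804}
```

View pics/top0.png

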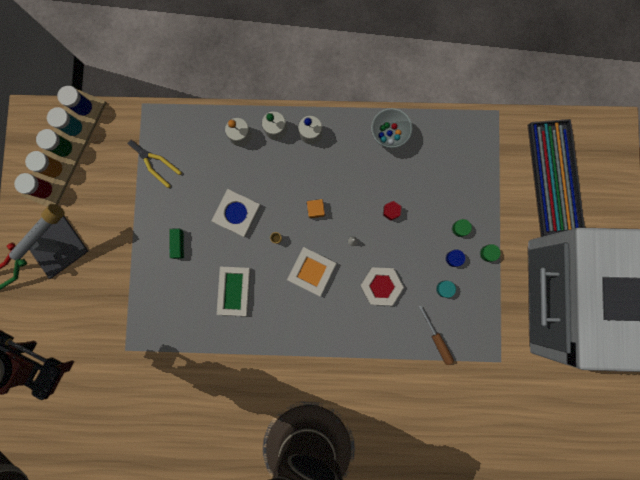

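View pics/scene0.png

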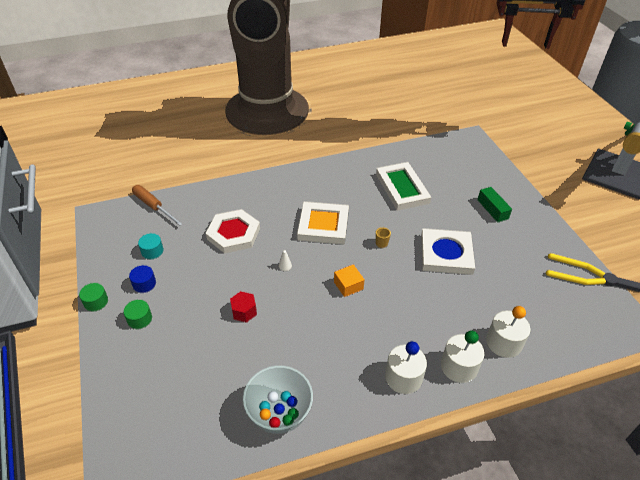

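View pics/wrist0.png

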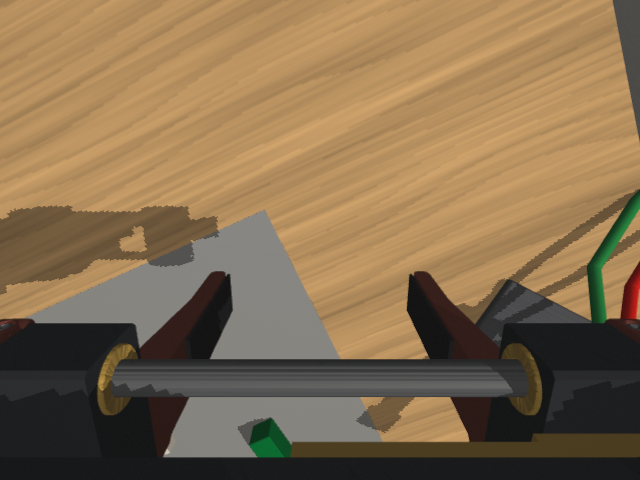

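The top view has everything. Billets: blue disc (456,258), flanked by green and turquoise decoys, amber square (316,208), red hex (392,210), green bar (176,243). Moulds: round (236,212), square (312,271), hex (382,286), bar (234,291). Bystanders: cone (353,240), pot (276,238). Next I'll fit prism silhouettes in both fixed cameras.

```bash
cat > h.py <<'E'
import numpy as np, cv2
from scipy.optimize import minimize
np.set_printoptions(precision=3,suppress=True)
def ngon(n,r,ph): a=np.arange(n)*2*np.pi/n+ph; return np.c_[r*np.cos(a),r*np.sin(a)]
def rect(a,b): return np.array([[a,b],[-a,b],[-a,-b],[a,-b]])/2.
# name: (colour, z0, height, footprint, top-pixel seed)
OBJ={
'b_round':('blue',0,32,ngon(40,23,0),(456,258)),
'b_square':('amber',0,32,rect(44,44),(316,208)),
'b_hex':('red',0,32,ngon(6,22/np.cos(np.pi/6),np.pi/6),(392,210)),
'b_bar':('green',0,32,rect(80,30),(176,243)),
'm_round':('white',0,20,rect(100,100),(236,212)),
'm_square':('white',0,20,rect(100,100),(312,271)),
'm_hex':('white',0,20,ngon(6,50/np.cos(np.pi/6),np.pi/6),(382,286)),
'm_bar':('white',0,20,rect(130,80),(234,291)),
'cone':('white',0,47,None,(353,240)),
'pot':('brass',0,34,ngon(40,16,0),(276,238)),
'g1':('green',0,32,ngon(40,23,0),(462,228)),
'g2':('green',0,32,ngon(40,23,0),(491,254)),
't':('turq',0,32,ngon(40,23,0),(447,289)),
}
def proj(P,c):
    p=(c["extrinsics"]@np.c_[P,np.ones(len(P))].T)[:3]; u=c["K"]@p
    return (u[:2]/u[2]).T
def back(uv,c,z):
    E=c["extrinsics"]; R,t=E[:3,:3],E[:3,3]; d=R.T@np.linalg.solve(c["K"],[*uv,1]); o=-R.T@t
    return (o+d*(z-o[2])/d[2])[:2]
def mask(px,col):
    h=cv2.cvtColor(px,cv2.COLOR_RGB2HSV); H,S,V=[h[...,i].astype(int) for i in range(3)]
    if col=='white': m=(S<50)&(V>135)
    else:
        rng={'blue':(112,130),'amber':(12,22),'red':None,'green':(50,80),'turq':(83,100),'brass':(16,28)}[col]
        hh=((H<8)|(H>170)) if rng is None else (H>=rng[0])&(H<=rng[1])
        m=hh&(S>120)&(V>30)
    return m.astype(np.uint8)
def hullat(px,col,uv):
    m=mask(px,col); n,l,st,ce=cv2.connectedComponentsWithStats(m,connectivity=8)
    cand=[i for i in range(1,n) if st[i,4]>25]
    i=min(cand,key=lambda i:min(np.hypot(*(ce[i]-uv)),99))
    pts=np.argwhere(l==i)[:,::-1].astype(np.float32)
    # pixel corners
    p=np.concatenate([pts+[dx,dy] for dx in(-.5,.5) for dy in(-.5,.5)]).astype(np.float32)
    return cv2.convexHull(p)[:,0],st[i,4]
def verts(o,x,y,a):
    f=o[3]@np.array([[np.cos(a),np.sin(a)],[-np.sin(a),np.cos(a)]])+[x,y]
    return np.r_[np.c_[f,np.full(len(f),o[1])],np.c_[f,np.full(len(f),o[1]+o[2])]]
def fit(name,cams,seed=None,z0=None,x0=None):
    o=list(OBJ[name]); 
    if z0 is not None:o[1]=z0
    if x0 is None: x0=back(seed or o[4],cams[0],o[1]+o[2])
    hs=[]
    for c in cams:
        uv=proj(np.array([[*x0,o[1]+o[2]/2]]),c)[0]; hs.append(hullat(c["pixels"],o[0],uv)[0])
    def cost(p):
        s=0
        for c,h in zip(cams,hs):
            q=cv2.convexHull(proj(verts(o,*p),c).astype(np.float32))[:,0]
            ia,_=cv2.intersectConvexConvex(q,h); s+=1-ia/(cv2.contourArea(q)+cv2.contourArea(h)-ia)
        return s/len(cams)
    best=None
    for a0 in np.arange(0,np.pi,np.pi/8):
        sx=np.array([[x0[0],x0[1],a0],[x0[0]+8,x0[1],a0],[x0[0],x0[1]+8,a0],[x0[0],x0[1],a0+.3]])
        r=minimize(cost,sx[0],method='Nelder-Mead',options=dict(initial_simplex=sx,xatol=.02,fatol=1e-5,maxiter=300))
        if best is None or r.fun<best.fun: best=r
    return best.x,best.fun
E
python3 - <<'E'
from rig import ctrl
from h import *
cams=[ctrl.camera(n) for n in("top","scene")]
import pickle; pickle.dump(cams,open('cams0.pkl','wb'))
for n in OBJ:
    if n=='cone':
        print(n,back((353,240),cams[0],25),back((285,262),cams[1],25));continue
    print(n,*[np.r_[r[0],r[1]] for r in (fit(n,cams),fit(n,cams[:1]))], end=' ')
    r=fit(n,cams); s,f=fit(n,cams[1:],x0=r[0][:2]); print(np.r_[s,f])
E
```

```text
b_round [ 514.332 -382.507    0.407    0.08 ] [ 514.194 -384.612    0.674    0.068] [ 514.65  -381.815    0.134    0.043]
b_square [641.865  -0.328   0.155   0.079] [641.594  -2.073   1.693   0.075] [641.746   1.122   0.152   0.023]
b_hex [ 640.791 -210.473    0.457    0.076] [ 640.913 -211.565    1.509    0.044] [ 641.057 -208.776    2.638    0.048]
b_bar [535.013 381.071   0.063   0.164] [535.063 380.893   3.038   0.296] [534.995 381.073   3.205   0.028]
m_round [625.393 220.353  -0.403   0.526] [625.393 220.353  -0.403   0.051] [625.393 220.353   0.      1.   ]
m_square [468.302   5.395  -0.431   0.509] [468.292   5.403  -0.431   0.031] [ 841.169 -441.771    1.264    0.967]
m_hex [ 434.127 -186.598   -0.019    0.51 ] [ 434.127 -186.598   -0.019    0.019] [ 434.127 -186.598    0.       1.   ]
m_bar [409.25  217.211   3.135   0.52 ] [409.25  217.211   3.135   0.04 ] [409.25  217.211   0.      1.   ]
cone [ 555.291 -106.75 ] [ 566.686 -105.834]
pot [557.726 105.998   0.242   0.206] [556.29  102.741   0.553   0.23 ] [554.342 108.115   0.084   0.166]
g1 [ 597.095 -399.557   -0.008    0.101] [ 597.005 -400.461    0.171    0.14 ] [ 597.9   -399.039    0.172    0.046]
g2 [ 530.619 -475.958    0.069    0.09 ] [ 530.812 -476.726    0.381    0.127] [ 530.907 -475.498    0.104    0.042]
t [ 430.442 -357.904    0.516    0.075] [ 430.4   -359.084    0.023    0.059] [ 430.598 -356.734    0.103    0.038]
```

```bash
sed -i "s/(S<50)&(V>135)/(S<50)\&(V>VT)/; s/^def mask/VT=135\ndef mask/" h.py; python3 - <<'E'
import pickle,h
from h import *
cams=pickle.load(open('cams0.pkl','rb'))
px=cams[1]['pixels']; print(px[300,200],px[208,300],px[240,350],px[235,345])
h.VT=175
for n in ['m_round','m_square','m_hex','m_bar']:
    a=fit(n,cams); s=fit(n,cams[1:],x0=a[0][:2]); print(n,np.r_[a],s)
def dr(c,R):
    im=cv2.resize(c['pixels'][:,:,::-1],None,fx=1.25,fy=1.25); 
    for n,p in R.items():
        q=proj(verts(OBJ[n],*p),c); k=len(q)//2
        for r in(q[:k],q[k:]): cv2.polylines(im,[np.int32(np.round((r+.5)*1.25*8))],True,(255,0,255),1,cv2.LINE_AA,3)
    return im
R={n:fit(n,cams)[0] for n in OBJ if n!='cone'}
pickle.dump(R,open('R.pkl','wb'))
cv2.imwrite('pics/ov_top.png',dr(cams[0],R));cv2.imwrite('pics/ov_scene.png',dr(cams[1],R))
E
```

```text
[157 156 154] [145 143 141] [159 159 156] [209 204 193]Traceback (most recent call last):
  File "<stdin>", line 7, in <module>
  File "h.py", line 54, in fit
    uv=proj(np.array([[*x0,o[1]+o[2]/2]]),c)[0]; hs.append(hullat(c["pixels"],o[0],uv)[0])
                                                           ~~~~~~^^^^^^^^^^^^^^^^^^^^^
  File "h.py", line 40, in hullat
    i=min(cand,key=lambda i:min(np.hypot(*(ce[i]-uv)),99))
ValueError: min() iterable argument is empty
```

```bash
sed -i "s/def hullat(px,col,uv):/def hullat(px,col,uv,vt=135):\n    global VT; VT=vt/; s/o\[0\],uv)\[0\])/o[0],uv,c.get('vt',135))[0])/" h.py; python3 - <<'E'
import pickle,h
from h import *
cams=pickle.load(open('cams0.pkl','rb'))
px=cams[0]['pixels']; print(px[225,230],px[255,310],px[270,380],px[272,225])
cams[1]['vt']=172
for n in ['m_round','m_square','m_hex','m_bar']:
    a=fit(n,cams); s=fit(n,cams[1:],x0=a[0][:2]); print(n,np.r_[a[0],a[1]],s)
def dr(c,R):
    im=cv2.resize(c['pixels'][:,:,::-1],None,fx=1.25,fy=1.25); 
    for n,p in R.items():
        q=proj(verts(OBJ[n],*p),c); k=len(q)//2
        for r in(q[:k],q[k:]): cv2.polylines(im,[np.int32(np.round((r+.5)*1.25*8))],True,(255,0,255),1,cv2.LINE_AA,3)
    return im
R={n:fit(n,cams)[0] for n in OBJ if n!='cone'}
pickle.dump(R,open('R.pkl','wb'))
cv2.imwrite('pics/ov_top.png',dr(cams[0],R));cv2.imwrite('pics/ov_scene.png',dr(cams[1],R))
E
```

```text
[156 153 141] [156 154 141] [157 151 141] [127 125 115]
m_round [625.116 222.911   1.159   0.107] (array([612.227, 229.298,   1.154]), np.float64(0.09641206923548651))
m_square [467.581   5.734   1.139   0.109] (array([454.13 ,  13.034,   1.126]), np.float64(0.11611001756558337))
m_hex [ 433.323 -186.197    1.025    0.094] (array([ 428.803, -182.481,    0.996]), np.float64(0.0754837969260227))
m_bar [408.926 219.4    -0.021   0.12 ] (array([394.604, 226.522,   3.121]), np.float64(0.11013751123834625))
```

View pics/ov_top.png

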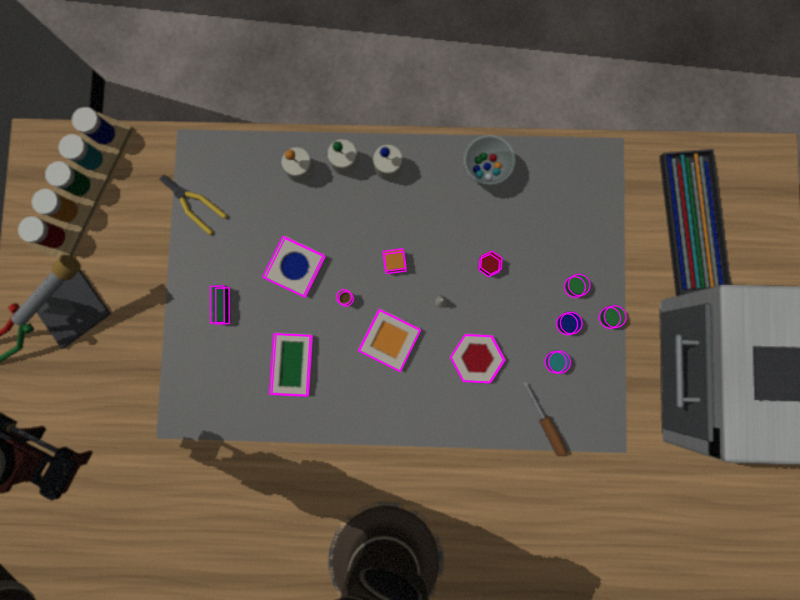

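View pics/ov_scene.png

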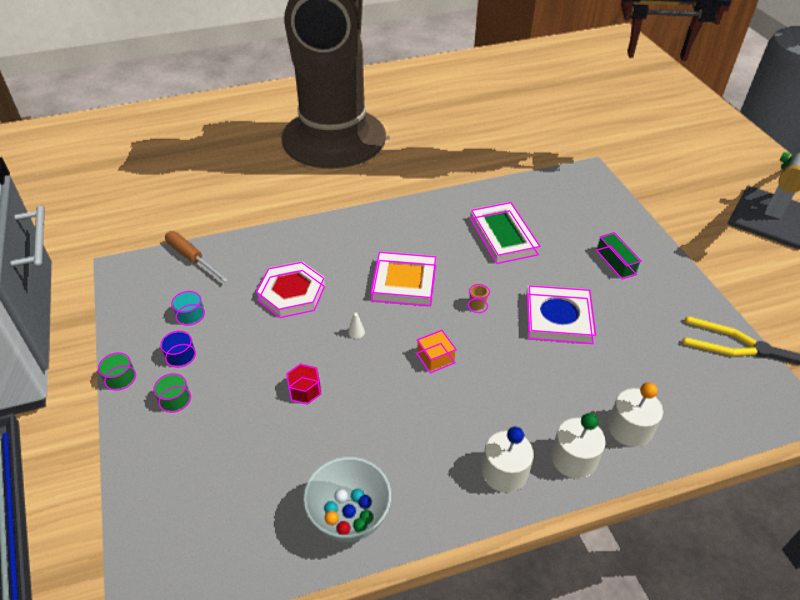

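Overlays sit on every object in both views: the two cameras agree within about 3 mm and the sizes match. Each hollow leaves 9 mm of clearance per side, so this is good enough. I'll start with the square billet.

```bash
cat > pp.py <<'E'
from rig import ctrl
from h import *
PI=np.pi
def pose(th):  # jaws along world angle th, tool down
    return [0,PI/2,th-PI/2]
def choose(p,th,sym):
    best=None
    for k in range(-6,7):
        t=th+k*sym
        if abs(t)>4: continue
        q=ctrl.ik(p,pose(t))
        if q is None: continue
        c=abs(q[6])+.1*np.abs(np.array(q)-ctrl.get_obs()['q']).max()
        if best is None or c<best[0]: best=(c,t,q)
    return best[1]
def say(s):
    o=ctrl.get_obs(); print(s,'t=%.2f'%o['clock'],o['position'],'F',o['wrist_force'],'w %.1f'%o['grip_width'],'q7 %.2f'%o['q'][6]); return o
ZP=10.5; H=125
def pick(x,y,th,sym,width,op,force=25):
    th=choose([x,y,H],th,sym); print('pick jaw',th)
    ctrl.command_gripper(op)
    ctrl.move_to([x,y,H],pose(th)); ctrl.servo_line([x,y,ZP+25],rate=200); ctrl.servo_line([x,y,ZP],rate=60)
    say('at'); ctrl.command_gripper(width-8,force); o=say('grip')
    if abs(o['grip_width']-width)>3: print('WIDTH?!')
    ctrl.servo_line([x,y,H],rate=150); say('up'); return th
def place(x,y,th,sym,op):
    th=choose([x,y,H],th,sym); print('place jaw',th)
    ctrl.move_to([x,y,H],pose(th)); ctrl.hold(.1); f0=say('over')['wrist_force'][2]
    ctrl.servo_line([x,y,ZP+13+15],rate=150); ctrl.servo_line([x,y,ZP+13+2],rate=40)
    z=ZP+13+2
    while z>ZP+13-1.2:
        z-=.5; ctrl.servo_line([x,y,z],rate=15); f=ctrl.get_obs()['wrist_force'][2]
        if f-f0>4: break
    say('down z=%.1f'%z); ctrl.command_gripper(op); say('open')
    ctrl.servo_line([x,y,ZP+13+45],rate=100); ctrl.servo_line([x,y,H],rate=250)
def snap(tag,names=("top","scene")):
    for n in names:
        c=ctrl.camera(n); cv2.imwrite(f"pics/{n}_{tag}.png",c["pixels"][:,:,::-1])
E
python3 - <<'E'
from pp import *
import pickle
R=pickle.load(open('R.pkl','rb'));
for n in ('b_square','m_square'): print(n,R[n])
for n,th in (('b_square',R['b_square'][2]),('m_square',R['m_square'][2]),('b_bar',PI/2+.063),('m_bar',PI/2-.015),('b_round',1.1),('m_round',.5),('b_hex',.46),('m_hex',-.02)):
    for k in range(-2,3):
        q=ctrl.ik([*R[n][:2],ZP+13],pose(th+k*PI/2 if 'square' in n else th+k*PI)); print(n,k,None if q is None else np.array(q))
pick(*R['b_square'],PI/2,44,66)
snap('sq_up')
E
```

```text
b_square [641.865  -0.328   0.155]
m_square [467.581   5.734   1.139]
b_square -2 [-0.713  0.928  1.031  1.762 -0.931  1.026 -2.306]
b_square -1 [-0.53   0.76   0.683  1.75  -0.613  0.857 -0.981]
b_square 0 [-0.418  0.708  0.504  1.742 -0.449  0.808  0.455]
b_square 1 [-0.161  0.657  0.123  1.723 -0.108  0.768  1.741]
b_square 2 [-0.713  0.928  1.031  1.762 -0.931  1.026 -2.306]
m_square -2 [-0.875  0.691  1.035  2.192 -0.898  0.777 -1.233]
m_square -1 [-0.485  0.474  0.463  2.172 -0.385  0.574 -0.171]
m_square 0 [-0.332  0.448  0.267  2.162 -0.219  0.556  1.236]
m_square 1 [-0.102  0.439 -0.017  2.147  0.013  0.556  2.581]
m_square 2 [-0.875  0.691  1.035  2.192 -0.898  0.777 -1.233]
b_bar -2 [-0.673  0.675 -0.028  1.674  0.025  0.793  0.921]
b_bar -1 [-1.048  0.735  0.531  1.703 -0.476  0.835 -1.811]
b_bar 0 [-0.673  0.675 -0.028  1.674  0.025  0.793  0.921]
b_bar 1 [-1.048  0.735  0.531  1.703 -0.476  0.835 -1.811]
b_bar 2 [-0.673  0.675 -0.028  1.674  0.025  0.793  0.921]
m_bar -2 [-0.622  0.434  0.031  2.158 -0.025  0.55   0.983]
m_bar -1 [-1.01   0.48   0.52   2.182 -0.433  0.5
[... 949 characters left out ...]
82  1.657 -0.524  0.873  1.124]
b_hex 1 [-0.364  0.968  1.03   1.672 -0.936  1.071 -1.713]
b_hex 2 [-0.132  0.773  0.582  1.657 -0.524  0.873  1.124]
m_hex -2 [-0.418  0.658  0.971  2.181 -0.842  0.743  1.11 ]
m_hex -1 [-0.453  0.697  1.034  2.183 -0.899  0.783 -1.975]
m_hex 0 [-0.418  0.658  0.971  2.181 -0.842  0.743  1.11 ]
m_hex 1 [-0.453  0.697  1.034  2.183 -0.899  0.783 -1.975]
m_hex 2 [-0.418  0.658  0.971  2.181 -0.842  0.743  1.11 ]
pick jaw 0.155217627196687
at t=4.42 [641.726  -0.49   10.274] F [0.045 0.531 0.258] w 65.8 q7 0.48
grip t=4.90 [642.038  -0.319  10.741] F [-0.874 -0.478  1.528] w 44.1 q7 0.48
up t=5.82 [641.147  -0.097 124.013] F [ 0.392 -0.387 -2.345] w 43.9 q7 0.41
```

```bash
python3 - <<'E'
from pp import *
import pickle
R=pickle.load(open('R.pkl','rb'));
place(*R['m_square'],PI/2,62)
say('end'); snap('sq_in')
E
```

```text
place jaw -0.4313333529480379
over t=6.75 [469.117   5.765 125.268] F [ 1.127  1.64  -1.42 ] w 43.6 q7 -0.17
down z=23.5 t=8.95 [467.66    5.729  23.672] F [-0.971  0.211  3.447] w 44.1 q7 0.01
open t=9.46 [467.606   5.71   23.476] F [-0.061  0.748  1.261] w 62.0 q7 0.01
end t=10.43 [467.762   6.097 125.121] F [-0.154 -0.187 -0.481] w 61.8 q7 -0.17
```

View pics/scene_sq_in.png

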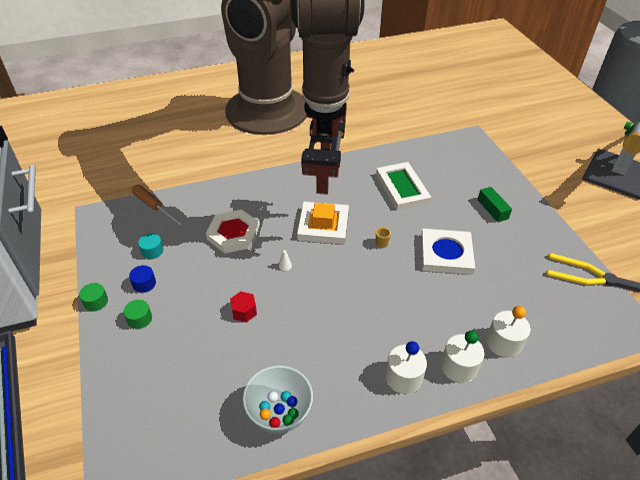

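The square billet sits inside its hollow at scene (322,217), and contact came at the expected height. Next the hex and the bar.

```bash
python3 - <<'E'
from pp import *
import pickle
R=pickle.load(open('R.pkl','rb'));
pick(R['b_hex'][0],R['b_hex'][1],.47,PI/3,44,66)
place(R['m_hex'][0],R['m_hex'][1],-.02,PI/3,62)
R2=R['b_bar']; 
pick(R2[0],R2[1],PI/2+.063,PI,30,60)
place(R['m_bar'][0],R['m_bar'][1]-.5,PI/2-.015,PI,46)
say('end'); snap('hb')
E
```

```text
pick jaw -0.5771975511965977
at t=13.08 [ 640.633 -210.629   10.258] F [0.261 0.541 0.763] w 65.9 q7 0.20
grip t=13.56 [ 640.931 -210.544   10.741] F [0.173 1.139 0.879] w 43.8 q7 0.20
up t=14.47 [ 640.293 -209.966  124.019] F [ 0.082  0.102 -1.587] w 43.7 q7 0.13
place jaw -1.0671975511965976
over t=15.43 [ 435.204 -186.649  125.269] F [ 0.647 -1.195 -0.966] w 43.8 q7 -0.21
down z=23.0 t=17.88 [ 433.37  -186.226   23.603] F [-3.473  2.37  12.883] w 44.1 q7 -0.04
open t=18.38 [ 433.337 -186.214   22.939] F [-0.036  0.816 -0.37 ] w 61.8 q7 -0.04
pick jaw 1.6337963267948965
at t=22.87 [534.964 380.937  10.271] F [ 0.255  0.27  -0.159] w 60.2 q7 1.40
grip t=23.44 [535.091 381.022  10.67 ] F [ 0.158 -0.365  0.93 ] w 30.1 q7 1.40
up t=24.36 [534.293 380.921 124.001] F [-0.861  0.457 -2.03 ] w 29.8 q7 1.33
place jaw 1.5557963267948967
over t=25.29 [410.32  220.272 125.196] F [ 1.001  0.002 -1.986] w 30.1 q7 1.32
down z=23.0 t=27.74 [409.    218.945  23.531] F [-3.143 -1.725 10.837] w 30.2 q7 1.50
open t=28.23 [408.923 218.898  22.919] F [-0.748 -0.71  -0.22 ] w 45.8 q7 1.50
end t=29.21 [408.943 219.314 125.138] F [ 0.408  0.122 -0.373] w 46.1 q7 1.32
```

View pics/scene_hb.png

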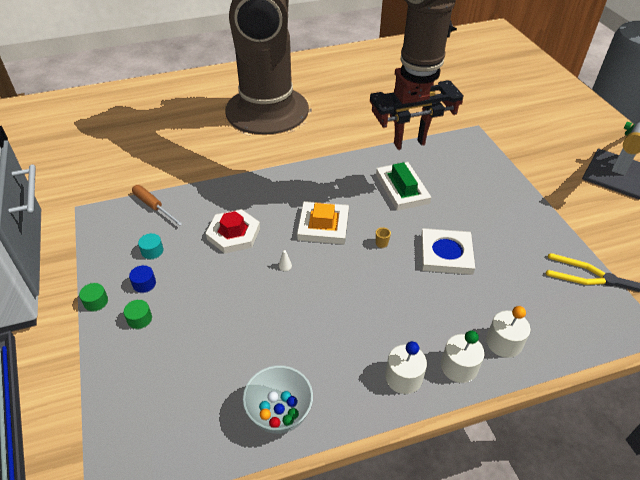

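Hex (233,223) and bar (404,179) are in; cone and pot haven't moved. Now the blue disc.

```bash
python3 - <<'E'
from pp import *
import pickle
R=pickle.load(open('R.pkl','rb'));
pick(R['b_round'][0],R['b_round'][1]-.5,1.1,PI,46,66)
place(R['m_round'][0],R['m_round'][1]-.5,.4,PI,64)
ctrl.goto_joints([-1.213,0.411,-0.013,1.596,0.006,1.134,-0.082]); ctrl.hold(.5)
say('end'); snap('all')
cams=[ctrl.camera(n) for n in("top","scene")]
for s in ('round','square','hex','bar'):
    m=R['m_'+s]; p,f=fit('b_'+s,cams,z0=13,x0=m[:2])
    o=[p,f]; print(s,p-m,'cost %.3f'%f)
    p,f=fit('b_'+s,cams,z0=13+7,x0=m[:2]); print('   if on the rim: cost %.3f'%f)
for n in ('pot','g1','g2','t'): print(n,fit(n,cams)[0][:2]-R[n][:2])
im=cams[1]['pixels'][150:290,180:500,::-1]; cv2.imwrite('pics/crop.png',cv2.resize(im,(800,350),interpolation=cv2.INTER_CUBIC))
old=pickle.load(open('cams0.pkl','rb'))
for a,b in zip(old,cams): print('cone', hullat(a['pixels'],'white',(353,240) if a is old[0] else (285,261),170 if a is not old[0] else 120)[0].mean(0), hullat(b['pixels'],'white',(353,240) if a is old[0] else (285,261),170 if a is not old[0] else 120)[0].mean(0))
E
```

```text
pick jaw -2.041592653589793
at t=33.19 [ 514.177 -383.08    10.404] F [-0.265  0.023  1.084] w 65.8 q7 -0.68
grip t=33.65 [ 514.476 -383.042   10.708] F [ 0.741 -0.335  1.929] w 45.7 q7 -0.68
up t=34.57 [ 514.12  -382.387  124.091] F [-0.004 -0.266 -1.336] w 45.6 q7 -0.77
place jaw 0.4
over t=36.87 [625.478 220.968 125.006] F [-0.13  -0.113 -0.39 ] w 45.5 q7 0.41
down z=23.0 t=39.32 [625.204 222.383  23.674] F [-2.903  0.2    6.982] w 45.5 q7 0.47
open t=39.83 [625.074 222.389  22.889] F [ 0.211 -0.419 -0.065] w 63.9 q7 0.47
end t=43.17 [258.4   569.372 222.784] F [ 0.132 -0.303 -0.664] w 64.1 q7 -0.08
round [ 0.599 -5.157 -0.774] cost 0.264
   if on the rim: cost 0.303
square [ 2.571 -0.368  1.222] cost 0.341
   if on the rim: cost 0.340
hex [2.312 1.825 2.013] cost 0.286
   if on the rim: cost 0.284
bar [ 4.198 -4.928  0.066] cost 0.222
   if on the rim: cost 0.231
pot [-0.248  0.079]
g1 [ 0.048 -0.234]
g2 [ 0.089 -0.009]
t [-0.125  0.077]
cone [311.654 269.192] [315.5   270.786]
cone [286.389 260.5  ] [286.611 262.278]
```

View pics/crop.png

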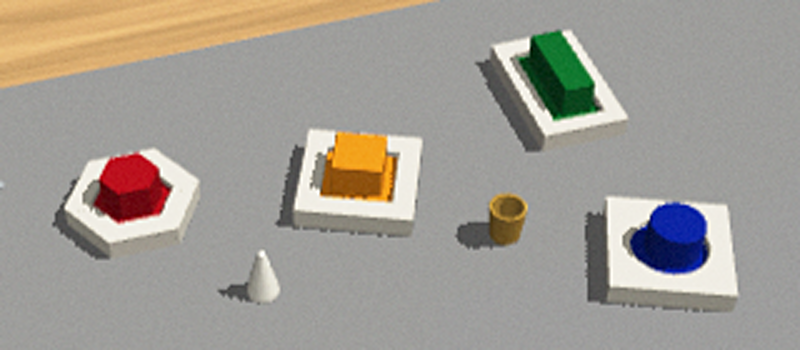

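View pics/top_all.png

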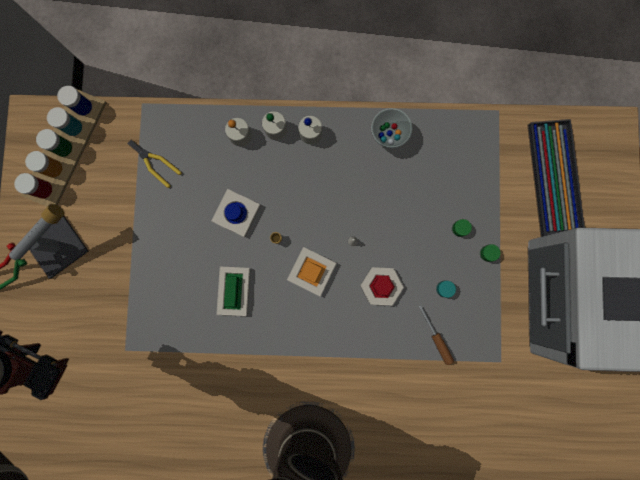

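All four billets sit inside their hollows, with tint visible around each base. The silhouette fit on placed billets is confused by the same-coloured floors, and the top-view cone check picked up a mould. I'll check the cone by image difference before handing in.

```bash
python3 - <<'E'
import cv2,numpy as np
for n,(u,v),r in (('top',(353,240),9),('scene',(285,259),16)):
    a=cv2.imread(f'pics/{n}0.png').astype(int);b=cv2.imread(f'pics/{n}_all.png').astype(int)
    s=np.s_[v-r:v+r,u-r:u+r]; d=np.abs(a[s]-b[s]).max(2); print(n,d.max(),(d>25).sum(),d.size)
from rig import ctrl
ctrl.hand_in()
E
```

```text
top 9 0 324
scene 13 0 1024
the job is handed in; nothing more can be done
```

I lowered all four billets (square, hex, bar and round) into their matching moulds, moved the arm clear and handed in at about 43 s of the 109 s allowed.

**Seating:** The grip widths matched the billet sizes (about 44, 44, 30 and 46 mm). Each billet touched down at the height of the hollow's floor, with no sign of landing on the rim 7 mm higher. The final pictures show each one inside its hollow with tinted floor visible beside its base.

**Bystanders:** By measurement, the pot and the three look-alikes are within 0.3 mm of where they started. The image around the cone is unchanged in both fixed cameras. Contact forces stayed below about 15 N at every reading I took.

**Checks that failed:**
- My silhouette re-fit of the placed billets told me nothing (fit error 0.22–0.34), because the floors are the same colour as the billets. For seating I relied on the touch-down heights and the pictures instead.
- My first top-view check of the cone picked up a mould by mistake, so I used the image comparison above in its place.

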